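# Sort tested steel parts into the customers' sample trays

## Robot

A 6-joint arm with a two-finger parallel gripper is mounted at the origin on the work surface. World frame = base frame: x ahead of the robot, y to its left, z up, the work surface at z = 0. Lengths are in m, angles in degrees, forces in N, time in s.
With the tool pointing down it reaches from about 0.425 to 0.925 m from the base axis. Payload 12.5 kg.
Tool frame: the origin (TCP) lies where the fingers leave the gripper's body, on its centre line; the fingertips stand 73 mm ahead of it and the grasp point (between the pads) lies 54 mm ahead of it; z points along the fingers, y is the line along which they close (so a half turn about z gives the same grasp; the last joint's range is limited). The gripper opens to 85 mm and grips with 20 to 120 N. Pads are 22 mm wide; open, the fingers measure 114 mm over their backs; the gripper's body (76 mm by 85 mm) begins 54 mm behind the grasp point. The pads swing forward as they close: fully open they stand 13 mm farther back than shut.
Start: joints at [59.897, 28.126, 89.318, -0, 62.55, -6.05], TCP at [0.255, 0.571, 0.304] pointing down, gripper open.
Joint ranges: [-177.58, 177.58], [-47.91, 125.51], [2.72, 160], [-65.01, 245.01], [3.68, 167.84], [-153.87, 153.87]. Speed limits (degrees/s): [127.2, 127.2, 159.86, 180, 180, 180].

## Interface

Orientations are given as a 3x3 rotation matrix whose columns are the frame's x, y, z axes.
In Python, from station import manip, imaging gives the robot as it stands. The module is installed in compiled form; this text tells all that it offers.
- The arm moves only by the tool step_arm, never from a script. Its argument "steps" is a list of rows, each a list of 2 entries, a list of its own where there are three numbers: the shift along the tool's x, y, z in fractions of the full range, 1 being 100 cm, then the turn, a rotation vector about the tool's x, y, z in fractions of the full range, 1 being 180 degrees. A call has 1 to 12 rows; each row is the pose to reach, as a shift and turn from the pose commanded when the call began, along the tool's axes at that moment; what a row does not reach only later rows make up. A row lasts 1/12 s, in which the tool goes at most 41.7 mm and 7.16 degrees, less where a joint would pass 70% of its speed; a pose out of reach is approached as far as the arm can. No shift or turn number may pass 1 either way. A call with a gripper value outside its range is refused whole. "fingers" is the opening, from 0 (shut) to 1 (fully open), set as the call begins (left out, the last holds). The fingers move at their own pace and stop on an object; "grip_force" is the grip in N (left out, the last holds). Time passes only in rows, so rows that repeat a pose let the fingers close. It gives the time, the measured TCP pose, the force, the opening and the grip force at its end, in the units of the state.
- manip.get_state(): the state, without advancing time (a new reading comes with each control period).
- imaging.grab_frame(name): name is "side" or "top"; returns a dict with "color" (420x560x3 uint8, red, green, blue), "mtx" (3x3 intrinsics, pixels), "world_to_cam" (4x4, takes a point from world to camera coordinates). Camera axes: x right, y up, looking along -z (the intrinsics and any distortion apply to the point x, -y, -z); pixel columns grow to the right and rows downward; lengths in m; the calibration is good to about 2 mm. A picture is of the moment at which its call begins. There is no depth.
- manip.job_done(): hands the job in; it is judged then, once.
The state is a dict: "time_s": time; "joint_positions": joint angles; "qvel": joint speeds; "joint_torque": joint torques, N m; "position": TCP position; "orientation": TCP orientation; "ft_force": force on the tool from outside, world axes, zero at the start; "torque": the same for the moment, N m; "width": finger opening in m; "gripper_force": force on a finger pad.
Only numpy, scipy, OpenCV 4.12 (cv2) and the standard library are available. Lean on these libraries where they do the work, as an engineer would, in place of code of your own. Each camera call takes 0.05 s, during which the arm holds its last target. There are 200 camera calls.

## Task

The hardness tests are finished: sort the four loose steel parts back into the trays, each into the tray whose fixed sample has the same shape. Set every part down flat in the middle of its tray, let it go, and leave the oil bottle and the caliper where they are.

Things in the scene. Friction and masses are not known exactly. Their poses are not given: they have to be found in the camera images.
- ring: plain round steel ring, 48 mm outside diameter with a 26 mm through hole; loose, 25 mm high with vertical sides, 0.18 to 0.35 kg, lies flat on the bench; origin at the middle of its footprint on the underside, z up
- hex: hexagonal steel nut blank, 40 mm across flats (flats face +-y and every 60 degrees on), 46 mm across corners, with a through hole about 20 mm wide; loose, 25 mm high with vertical sides, 0.18 to 0.35 kg, lies flat on the bench; origin at the middle of its footprint on the underside, z up
- cam: egg-shaped steel cam disc, 55 mm long along its x axis; the big round end (radius 20 mm, centred 7.5 mm towards -x from the origin, where it is 40 mm wide across y) tapers to a small nose (radius 9 mm) at +x; loose, 25 mm high with vertical sides, 0.18 to 0.35 kg, lies flat on the bench; origin at the middle of its footprint on the underside, z up
- fork: U-shaped steel fork (clevis): closed back at -x, two straight prongs reaching to +x, 46 mm long in x, 44 mm wide across its parallel outer sides (faces +-y), slot 18 mm wide; loose, 25 mm high with vertical sides, 0.18 to 0.35 kg, lies flat on the bench; origin at the middle of its footprint on the underside, z up
- tray_ring: blue-grey open tray, fixed; 100 mm square outside, 92 inside, walls up to 10 mm and inner floor 4 mm above the bench, dark 60 mm round patch at its middle; a tab on its +x side carries a fixed 6 mm thick steel sample 84 mm from the tray's middle, with the outline of the round ring; origin at the centre of the square on the underside, x towards the sample, z up
- tray_hex: blue-grey open tray, fixed; 100 mm square outside, 92 inside, walls up to 10 mm and inner floor 4 mm above the bench, dark 60 mm round patch at its middle; a tab on its +x side carries a fixed 6 mm thick steel sample 84 mm from the tray's middle, with the outline of the hexagonal nut; origin at the centre of the square on the underside, x towards the sample, z up
- tray_cam: blue-grey open tray, fixed; 100 mm square outside, 92 inside, walls up to 10 mm and inner floor 4 mm above the bench, dark 60 mm round patch at its middle; a tab on its +x side carries a fixed 6 mm thick steel sample 84 mm from the tray's middle, with the outline of the egg-shaped cam; origin at the centre of the square on the underside, x towards the sample, z up
- tray_fork: blue-grey open tray, fixed; 100 mm square outside, 92 inside, walls up to 10 mm and inner floor 4 mm above the bench, dark 60 mm round patch at its middle; a tab on its +x side carries a fixed 6 mm thick steel sample 84 mm from the tray's middle, with the outline of the U-shaped fork; origin at the centre of the square on the underside, x towards the sample, z up
- oil: small oil bottle, 40 mm diameter, 100 mm tall, loose bystander beside the trays; origin at the centre of its underside; leave alone
- caliper: steel caliper lying flat, 200 mm long along its x, loose bystander beside the trays; origin under the middle of its beam; leave alone
Not all that is in view belongs to the job. Leave any green or red look-alike of the cam alone. What is shaped like the fork but pink is not meant.

How it is judged (in metres and radians):
At the end, for the whole second after the job is handed in: Each of the four parts lies flat (within 0.1 rad) on the floor of the tray whose sample has its shape (underside no more than 3 mm above the floor), its origin within 15 mm of the tray's middle, released and at rest (horizontal distance between ring and tray_ring below 0.015 m and z of ring in the frame of tray_ring below 0.007 m and angle between each of ring, hex, cam, fork's own z axis and vertical below 0.1 rad and linear speed of each of ring, hex, cam, fork below 0.02 m/s and horizontal distance between hex and tray_hex below 0.015 m and z of hex in the frame of tray_hex below 0.007 m and horizontal distance between cam and tray_cam below 0.015 m and z of cam in the frame of tray_cam below 0.007 m and horizontal distance between fork and tray_fork below 0.015 m and z of fork in the frame of tray_fork below 0.007 m); the robot touches nothing.
It fails at once if the oil bottle was disturbed (moved more than 15 mm) (distance of oil from where it was at the start of the episode above 0.015 m).
It fails at once if the caliper was disturbed (moved more than 15 mm) (distance of caliper from where it was at the start of the episode above 0.015 m).
It also fails if it takes over 86 s, if anything falls off the work surface, if the arm or the gripper's body presses on something with over 40 N, if the wrist force passes 120 N, or if a joint passes its speed limit or range.

## Working session

There is one attempt and no reset: what is moved stays moved. The work goes in short steps, Python scripts to look and compute and a tool call to move; the robot and the scene stay as the last step left them, time stands still between calls to the robot, and variables do not carry over. Pictures are saved under pics/ and viewed, at most 14 in all, crops included, and the job is handed in when it is done.

Besides the shell and the picture viewer there is one more tool, called after "Emit:" as a command line: name --argument value ..., lists and objects as JSON in quotes. step_arm: Moves the arm, as the interface text tells. Its arguments: {"type":"object","properties":{"steps":{"type":"array"},"fingers":{"type":"number"},"grip_force":{"type":"number"}},"required":["steps"]}

```bash
mkdir -p pics; python3 - <<'E'
from station import manip, imaging
import cv2, numpy as np, pickle
for n in ("top","side"):
    f=imaging.grab_frame(n); pickle.dump(f,open(n+".pkl","wb"))
    cv2.imwrite(f"pics/{n}0.png",f["color"][:,:,::-1]); print(n,f.keys(),f["mtx"],f["world_to_cam"].round(4))
print(manip.get_state())
E
```

```text
top dict_keys(['color', 'mtx', 'world_to_cam']) [[506.41264343   0.         275.35931353]
 [  0.         506.41264343 206.61568262]
 [  0.           0.           1.        ]] [[-0.0195 -0.9994 -0.03    0.0228]
 [ 0.9841 -0.0245  0.176  -0.491 ]
 [-0.1767 -0.0261  0.9839 -1.236 ]
 [ 0.      0.      0.      1.    ]]
side dict_keys(['color', 'mtx', 'world_to_cam']) [[386.7721372    0.         274.21635825]
 [  0.         386.7721372  207.60071215]
 [  0.           0.           1.        ]] [[ 0.9595 -0.2816 -0.0019 -0.4943]
 [ 0.2172  0.7355  0.6417 -0.1164]
 [-0.1794 -0.6162  0.7669 -0.8753]
 [ 0.      0.      0.      1.    ]]
{'time_s': 0.1, 'joint_positions': array([ 5.98959300e+01,  2.81596026e+01,  8.93471720e+01,  2.43137461e-03,
        6.25516667e+01, -6.04949133e+00]), 'qvel': array([-0.03669307, -0.05341871, -0.14907854,  0.10321975,  0.03684107,
       -0.02922385]), 'joint_torque': array([ 3.63736639e-03, -6.19438148e+01, -2.62027609e+01, -2.83414465e-05,
        2.82475703e-03, -3.19131073e-05]), 'position': array([0.25464733, 0.57061836, 0.30339474]), 'orientation': array([[-9.13149575e-01,  4.07624285e-01, -5.44178805e-04],
       [ 4.07624623e-01,  9.13149178e-01, -8.63523318e-04],
       [ 1.44923353e-04, -1.01034663e-03, -9.99999479e-01]]), 'ft_force': array([0.23717892, 0.10528165, 0.19733601]), 'torque': array([-0.00122104,  0.01830022,  0.04145632]), 'gripper_force': 0.0, 'width': 0.0851759697657496}
```

View pics/top0.png

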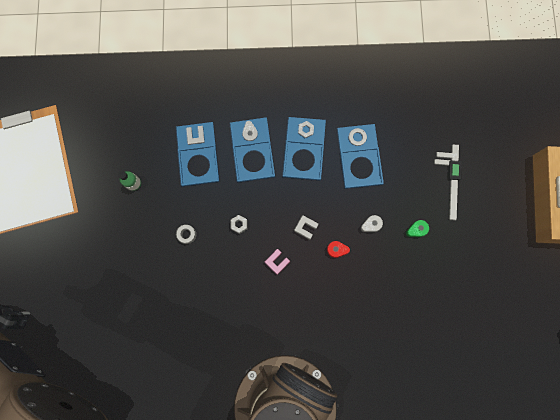

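View pics/side0.png

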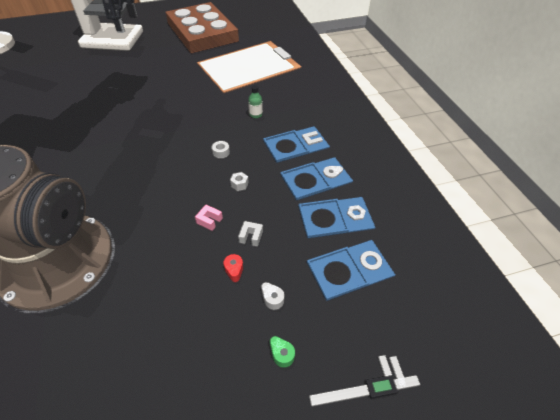

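The top view shows:
- **Grey parts:** ring (186,234), hex (239,224), fork (306,227), cam (372,224).
- **Trays (patch centres):** fork (199,166), cam (254,161), hex (304,160), ring (362,168).
- **Cam candidates:** grey (372,224), red (338,249), green (419,229). The grey steel one is meant.
- **Fork candidates:** grey (306,227), pink (277,262). The grey one is meant.

The side view agrees. Next I fit the poses and make a crop to confirm.

```bash
cat > h.py <<'E'
import numpy as np, cv2, pickle
from scipy.optimize import minimize
S=4
def proj(f,P):
    P=np.atleast_2d(P); c=(f["world_to_cam"]@np.c_[P,np.ones(len(P))].T)[:3]*np.array([[1],[-1],[-1]])
    u=f["mtx"]@c; return (u[:2]/u[2]).T
def back(f,uv,z):
    d=np.linalg.inv(f["mtx"])@np.array([uv[0],uv[1],1.]); R=f["world_to_cam"][:3,:3]; t=f["world_to_cam"][:3,3]
    d=R.T@(d*[1,-1,-1]); o=-R.T@t; return o+d*(z-o[2])/d[2]
a=np.linspace(0,2*np.pi,72,endpoint=False)
circ=lambda r,x=0:np.c_[x+r*np.cos(a),r*np.sin(a)]
OUT={"ring":circ(.024),"hex":np.array([[np.cos(k*np.pi/3),np.sin(k*np.pi/3)] for k in range(6)])*.02/np.cos(np.pi/6),
"cam":cv2.convexHull(np.r_[circ(.02,-.0075),circ(.009,.0185)].astype(np.float32))[:,0].astype(float),
"fork":None}
def fork(back): return np.array([[-.023,-.022],[.023,-.022],[.023,-.009],[-.023+back,-.009],[-.023+back,.009],[.023,.009],[.023,.022],[-.023,.022]])
OUT["fork"]=fork(.014)
def render(f,o,p,box,z0=0,h=.025):
    x0,y0,w,hh=box; c,s=np.cos(p[2]),np.sin(p[2]); xy=o@np.array([[c,s],[-s,c]])+p[:2]
    T,B=[(((proj(f,np.c_[xy,np.full(len(xy),z)])-[x0,y0]+.5)*S-.5)*16).round().astype(np.int32) for z in(z0+h,z0)]
    m=np.zeros((hh*S,w*S),np.uint8); n=len(T)
    for q in [T,B]+[np.array([T[i],T[(i+1)%n],B[(i+1)%n],B[i]]) for i in range(n)]: cv2.fillPoly(m,[q],255,cv2.LINE_8,4)
    return cv2.resize(m,(w,hh),interpolation=cv2.INTER_AREA)/255.
def grey(f):
    c=f["color"].astype(float); return c.max(2)
def obs(f,uv,half=20,fill=True):
    x0,y0=int(uv[0])-half,int(uv[1])-half; c=f["color"][y0:y0+2*half,x0:x0+2*half].astype(float)
    v=c.min(2); bg=np.median(v); m=np.clip((v-bg)/(.55*(np.percentile(v,95)-bg)),0,1)
    b=(m>.5).astype(np.uint8); n,l,st,ce=cv2.connectedComponentsWithStats(b)
    k=min(range(1,n),key=lambda i:np.hypot(*(ce[i]-half)) if st[i,4]>40 else 1e9)
    b=(l==k).astype(np.uint8); m=m*cv2.dilate(b,np.ones((3,3),np.uint8))
    if fill:
        g=np.zeros_like(b); cv2.drawContours(g,cv2.findContours(b,0,2)[0],-1,1,-1); g=cv2.erode(g,np.ones((3,3),np.uint8)); m=np.maximum(m,g)
    return m,(x0,y0,2*half,2*half)
def fit(views,name,z0=0):
    "views: list of (frame,(u,v))"
    O=[(f,)+obs(f,uv,fill=name!="fork") for f,uv in views]
    m,b=O[0][1:]; ys,xs=np.nonzero(m>.5); p0=back(views[0][0],(xs.mean()+b[0],ys.mean()+b[1]),z0+.0125)[:2]
    cost=lambda q:sum(np.abs(render(f,OUT[name],(q[0]/1e3,q[1]/1e3,q[2]/20),b,z0)-m).sum()/m.sum() for f,m,b in O)/len(O)
    best=min((minimize(cost,[p0[0]*1e3,p0[1]*1e3,y*20],method="Nelder-Mead",options=dict(initial_simplex=np.array([[p0[0]*1e3,p0[1]*1e3,y*20]]*4)+np.array([[0,0,0],[4,0,0],[0,4,0],[0,0,4]]),maxiter=150)) for y in ([0] if name=="ring" else [0,.35,.7] if name=="hex" else np.arange(0,6.2,.52))),key=lambda r:r.fun)
    q=best.x; return q[0]/1e3,q[1]/1e3,np.degrees(q[2]/20)%360,best.fun
def tray(f,uv,half=14):
    x0,y0=int(uv[0])-half,int(uv[1])-half; c=f["color"][y0:y0+2*half,x0:x0+2*half].astype(np.uint8)
    b=(c[...,2]<75).astype(np.uint8); n,l,st,ce=cv2.connectedComponentsWithStats(b); k=l[half,half]
    return st[k,4],back(f,ce[k]+[x0,y0],.004)
E
python3 - <<'E'
from h import *
t,s=[pickle.load(open(n+".pkl","rb")) for n in("top","side")]
P={"ring":((186,234),(221,149)),"hex":((239,224),(239,181)),"fork":((306,227),(251,233)),"cam":((372,224),(273,296))}
for n,(a_,b_) in P.items():
    for v in([(t,a_)],[(s,b_)],[(t,a_),(s,b_)]): print(n,np.round(fit(v,n),4))
for n,u,w in(("fork",(199,166),(287,146)),("cam",(254,161),(306,180)),("hex",(304,160),(323,218)),("ring",(362,168),(337,273))):
    print("tray",n,[(int(k),p.round(4)) for k,p in(tray(t,u,16),tray(s,w,20))])
print(t["color"][160,254],t["color"][145,240],t["color"][160,275])
c=t["color"][115:275,170:440,::-1]; cv2.imwrite("pics/crop.png",cv2.resize(c,None,fx=2.9,fy=2.9,interpolation=cv2.INTER_CUBIC))
E
```

```text
ring [ 0.4323  0.2457 20.4781  0.1166]
ring [4.287000e-01 2.469000e-01 3.575236e+02 6.040000e-02]
ring [ 0.4306  0.246  12.7111  0.1284]
hex [0.4549 0.1088 1.0318 0.0469]
hex [4.514000e-01 1.105000e-01 3.595201e+02 8.040000e-02]
hex [ 0.4541  0.1089 61.2935  0.1204]
fork [ 4.424000e-01 -6.480000e-02  2.396763e+02  7.830000e-02]
fork [ 4.382000e-01 -6.200000e-02  2.396122e+02  1.178000e-01]
fork [ 4.414000e-01 -6.430000e-02  2.396197e+02  2.146000e-01]
cam [ 4.458000e-01 -2.318000e-01  1.121261e+02  5.020000e-02]
cam [ 4.425000e-01 -2.289000e-01  1.148349e+02  5.800000e-02]
cam [ 4.443000e-01 -2.305000e-01  1.137514e+02  1.137000e-01]
tray fork [(360, array([0.6158, 0.2164, 0.004 ])), (178, array([0.6126, 0.2164, 0.004 ]))]
tray cam [(364, array([0.6232, 0.0689, 0.004 ])), (237, array([0.6202, 0.0692, 0.004 ]))]
tray hex [(360, array([ 0.6229, -0.0625,  0.004 ])), (312, array([ 0.6199, -0.0623,  0.004 ]))]
tray ring [(372, array([ 0.5972, -0.215 ,  0.004 ])), (444, array([ 0.5949, -0.2146,  0.004 ]))]
[50 52 57] [ 59  92 118] [50 54 61]
```

View pics/crop.png

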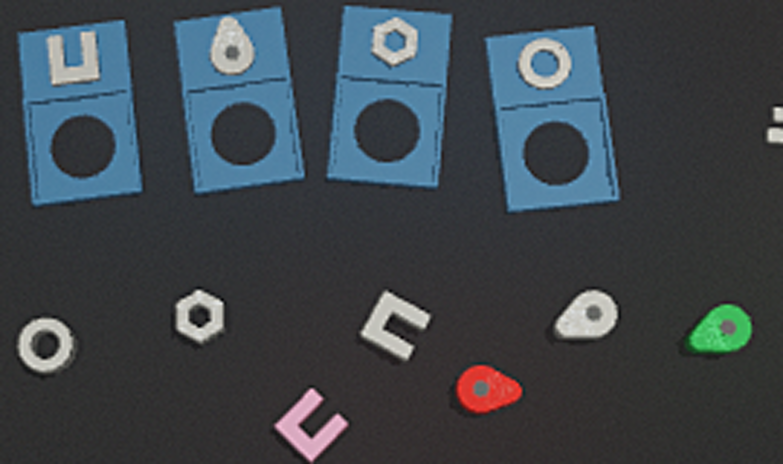

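The crop confirms it: grey egg cam at (590,315) and grey fork at (395,325). The red, green and pink ones are decoys. The trays run fork, cam, hex, ring from left to right. The two cameras differ by about 3 mm in x, so I use their mean. Next is a helper that works out the shifts.

```bash
cat > go.py <<'E'
import sys,numpy as np
from scipy.spatial.transform import Rotation as Rt
from station import manip
# usage: go.py psi x y z [x y z ...]; psi = world angle of closing axis
s=manip.get_state(); R=np.array(s["orientation"]); p=np.array(s["position"])
a=list(map(float,sys.argv[1:])); psi=a[0]
best=None
for k in(0,180):
    t=np.radians(psi+k); y=np.array([np.cos(t),np.sin(t),0]); z=np.array([0,0,-1.]); 
    r=Rt.from_matrix(R.T@np.c_[np.cross(y,z),y,z]).as_rotvec(degrees=True)
    if best is None or np.linalg.norm(r)<np.linalg.norm(best): best=r
print("turn",best.round(1),"t",s["time_s"],"p",p.round(4),"w",round(s["width"],4),"gf",s["gripper_force"],"j",np.round(s["joint_positions"],0))
for i in range(1,len(a),3): print(a[i:i+3],(R.T@(np.array(a[i:i+3])-p)*100).round(2))
E
python3 go.py 66 .4305 .2463 .15 .4305 .2463 .083
```

```text
turn [-0.1 -0.  -0.1] t 0.1 p [0.2546 0.5706 0.3034] w 0.0852 gf 0.0 j [60. 28. 89.  0. 63. -6.]
[0.4305, 0.2463, 0.15] [-29.28 -22.43  15.36]
[0.4305, 0.2463, 0.083] [-29.28 -22.42  22.06]
```

Units first: shifts go in shares of 100 cm and turns go in shares of 180 degrees. So -29.3 cm is -0.293, -28.3 cm is -0.283.

Emit:
step_arm --steps '[[[-0.025,-0.019,0.013],[0,0,0]],[[-0.055,-0.042,0.029],[0,0,0]],[[-0.085,-0.065,0.045],[0,0,0]],[[-0.115,-0.088,0.06],[0,0,0]],[[-0.145,-0.111,0.076],[0,0,0]],[[-0.175,-0.134,0.092],[0,0,0]],[[-0.205,-0.157,0.108],[0,0,0]],[[-0.235,-0.18,0.123],[0,0,0]],[[-0.263,-0.201,0.138],[0,0,0]],[[-0.283,-0.217,0.148],[0,0,0]],[[-0.293,-0.224,0.154],[0,0,0]],[[-0.293,-0.224,0.154],[0,0,0]]]' --fingers 0.85 --grip_force 60

```text
time_s: 1.1
position: [0.4318, 0.245, 0.1487]
orientation: [[-0.912, 0.41, -0.002], [0.41, 0.912, -0.001], [0.001, -0.001, -1.0]]
ft_force: [-0.3, 0.2, 0.1]
width: 0.0727
gripper_force: 0.0
```

```bash
python3 go.py 66 .4305 .2463 .083; python3 -c "
from station import imaging
import cv2
for n,(x,y) in dict(top=(186,220),side=(221,130)).items():
    c=imaging.grab_frame(n)['color'][y-50:y+50,x-65:x+65,::-1]; cv2.imwrite('pics/a_%s.png'%n,cv2.resize(c,None,fx=4,fy=4))
"
```

```text
turn [-0.1 -0.1 -0.2] t 1.1 p [0.4318 0.245  0.1487] w 0.0727 gf 0.0 j [ 22.  31. 116.   0.  33. -44.]
[0.4305, 0.2463, 0.083] [0.16 0.08 6.57]
```

View pics/a_side.png

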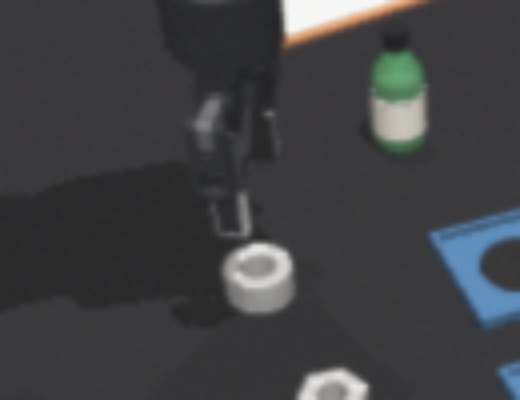

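The side crop shows the fingers hanging over the ring, with the ring at crop (258,277) and a fingertip at (232,235). I read the tip height from that.

```bash
python3 - <<'E'
from h import *
s=pickle.load(open("side.pkl","rb"))
for sg in(-1,1):
  for w in (.036,.046):
    for tip in(.06,.066,.073,.08): print(sg,w,tip,proj(s,[.4318+sg*.41*w,.245+sg*.912*w,.1487-tip])[0].round(1))
E
```

```text
-1 0.036 0.06 [215.4 136.1]
-1 0.036 0.066 [215.6 137.9]
-1 0.036 0.073 [215.9 140. ]
-1 0.036 0.08 [216.3 142. ]
-1 0.046 0.06 [214.5 138.6]
-1 0.046 0.066 [214.7 140.4]
-1 0.046 0.073 [215.1 142.4]
-1 0.046 0.08 [215.4 144.5]
1 0.036 0.06 [221.5 119.2]
1 0.036 0.066 [221.7 121. ]
1 0.036 0.073 [222.  123.1]
1 0.036 0.08 [222.3 125.1]
1 0.046 0.06 [222.3 117. ]
1 0.046 0.066 [222.5 118.8]
1 0.046 0.073 [222.8 120.8]
1 0.046 0.08 [223.1 122.9]
```

The tip reaches about 64 mm when nearly open, so 73 mm is the shut value. I will grip at TCP z of about 0.077.

Emit:
step_arm --steps '[[[0.001,0.001,0.02],[0,0,0]],[[0.001,0.001,0.045],[0,0,0]],[[0.001,0.001,0.065],[0,0,0]],[[0.001,0.001,0.071],[0,0,0]],[[0.001,0.001,0.071],[0,0,0]]]'

```text
time_s: 1.62
position: [0.4297, 0.2491, 0.0782]
orientation: [[-0.914, 0.406, -0.002], [0.406, 0.914, -0.001], [0.001, -0.001, -1.0]]
ft_force: [-0.4, -0.7, 0.8]
width: 0.0724
gripper_force: 0.0
```

Emit:
step_arm --steps '[[[0,0,0],[0,0,0]],[[0,0,0],[0,0,0]],[[0,0,0],[0,0,0]],[[0,0,0],[0,0,0]],[[0,0,0],[0,0,0]],[[0,0,0],[0,0,0]],[[0,0,0],[0,0,0]],[[0,0,0],[0,0,0]]]' --fingers 0

```text
time_s: 2.28
position: [0.4306, 0.2485, 0.0804]
orientation: [[-0.913, 0.407, 0.002], [0.407, 0.913, 0.001], [-0.001, 0.002, -1.0]]
ft_force: [-2.3, 2.8, 6.6]
width: 0.045
gripper_force: 61.4
```

```bash
python3 go.py 66 .4305 .2463 .15 .596 -.2148 .15 .596 -.2148 .082
```

```text
turn [ 0.1  0.1 -0. ] t 2.2833 p [0.4306 0.2485 0.0804] w 0.045 gf 61.422055922448635 j [ 22.  38. 118.   0.  24. -44.]
[0.4305, 0.2463, 0.15] [-0.09 -0.2  -6.96]
[0.596, -0.2148, 0.15] [-34.   -35.56  -6.97]
[0.596, -0.2148, 0.082] [-33.99 -35.57  -0.17]
```

Converted, -7 cm is -0.07, -6 cm is -0.06.

Emit:
step_arm --steps '[[[0,0,-0.01],[0,0,0]],[[0,0,-0.035],[0,0,0]],[[0,0,-0.06],[0,0,0]],[[0,0,-0.07],[0,0,0]],[[0,0,-0.07],[0,0,0]],[[0,0,-0.07],[0,0,0]]]'

```text
time_s: 2.78
position: [0.4305, 0.2481, 0.1494]
orientation: [[-0.913, 0.408, 0.002], [0.408, 0.913, 0.001], [-0.001, 0.001, -1.0]]
ft_force: [-1.2, -0.8, -2.0]
width: 0.0453
gripper_force: 62.8
```

```bash
python3 go.py 66 .596 -.2148 .15 .596 -.2148 .082; python3 -c "
from station import imaging
import cv2
x,y=221,130
c=imaging.grab_frame('side')['color'][y-50:y+50,x-65:x+65,::-1]; cv2.imwrite('pics/b_side.png',cv2.resize(c,None,fx=4,fy=4))
"
```

```text
turn [ 0.1  0.1 -0.1] t 2.7833 p [0.4305 0.2481 0.1494] w 0.0453 gf 62.80185097362846 j [ 22.  31. 116.   0.  33. -44.]
[0.596, -0.2148, 0.15] [-33.98 -35.53  -0.07]
[0.596, -0.2148, 0.082] [-33.98 -35.53   6.73]
```

View pics/b_side.png

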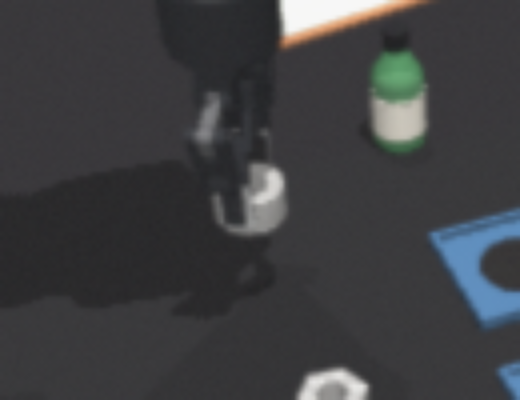

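```bash
python3 - <<'E'
from h import *
from station import imaging
s=imaging.grab_frame("side");t=imaging.grab_frame("top")
print(proj(s,[.4305,.2481,.0815]),proj(t,[.4305,.2481,.094]))
try: print(fit([(s,(219,132))],"ring",.069))
except Exception as e: print(e)
E
```

```text
[[218.10327305 129.00536897]] [[177.72128196 230.12762122]]
(np.float64(0.4307168683411788), np.float64(0.2460214197791276), np.float64(0.9632849245184557), np.float64(0.5373161151073663))
```

The ring is held level and centred within about 2 mm (seen at 218.5,130, expected 218,129). I carry it to the ring tray.

Converted, -33 cm is -0.33, -31.5 cm is -0.315.

Emit:
step_arm --steps '[[[-0.015,-0.016,0],[0,0,0]],[[-0.04,-0.042,0],[0,0,0]],[[-0.068,-0.071,0],[0,0,0]],[[-0.096,-0.1,0],[0,0,0]],[[-0.124,-0.13,0],[0,0,0]],[[-0.152,-0.159,0],[0,0,0]],[[-0.18,-0.188,0],[0,0,0]],[[-0.208,-0.218,0],[0,0,0]],[[-0.236,-0.247,0],[0,0,0]],[[-0.264,-0.276,0],[0,0,0]],[[-0.292,-0.305,0],[0,0,0]],[[-0.315,-0.33,0],[0,0,0]]]'

```text
time_s: 3.93
position: [0.5839, -0.1843, 0.1474]
orientation: [[-0.913, 0.408, -0.001], [0.408, 0.913, 0.001], [0.002, 0.0, -1.0]]
ft_force: [0.8, 1.1, -2.4]
width: 0.0452
gripper_force: 62.7
```

Converted, -2.5 cm is -0.025, -1.5 cm is -0.015.

Emit:
step_arm --steps '[[[-0.015,-0.015,0],[0,0,0]],[[-0.025,-0.025,0],[0,0,0]],[[-0.025,-0.025,0],[0,0,0]],[[-0.025,-0.025,0],[0,0,0]],[[-0.025,-0.025,0],[0,0,0]]]'

```text
time_s: 4.35
position: [0.5958, -0.2134, 0.1482]
orientation: [[-0.913, 0.407, -0.002], [0.407, 0.913, 0.001], [0.002, 0.0, -1.0]]
ft_force: [-0.1, 0.5, -2.9]
width: 0.0451
gripper_force: 62.7
```

```bash
python3 go.py 66 .596 -.2148 .085
```

```text
turn [ 0.  -0.1 -0. ] t 4.35 p [ 0.5958 -0.2134  0.1482] w 0.0451 gf 62.707096240483224 j [-26.  39.  96.   0.  45. -92.]
[0.596, -0.2148, 0.085] [-0.09 -0.12  6.32]
```

Converted, 6.3 cm is 0.063, 6.1 cm is 0.061.

Emit:
step_arm --steps '[[[-0.001,-0.001,0.02],[0,0,0]],[[-0.001,-0.001,0.043],[0,0,0]],[[-0.001,-0.001,0.056],[0,0,0]],[[-0.001,-0.001,0.061],[0,0,0]],[[-0.001,-0.001,0.063],[0,0,0]],[[-0.001,-0.001,0.063],[0,0,0]],[[-0.001,-0.001,0.063],[0,0,0]]]'

```text
time_s: 4.93
position: [0.5971, -0.2158, 0.0867]
orientation: [[-0.913, 0.407, 0.001], [0.407, 0.913, -0.0], [-0.001, 0.0, -1.0]]
ft_force: [0.5, 0.2, -2.6]
width: 0.0451
gripper_force: 62.6
```

Emit:
step_arm --steps '[[[0,0,0],[0,0,0]],[[0,0,0],[0,0,0]],[[0,0,0],[0,0,0]],[[0,0,0],[0,0,0]]]' --fingers 0.7

```text
time_s: 5.27
position: [0.5969, -0.2161, 0.0865]
orientation: [[-0.913, 0.408, 0.001], [0.408, 0.913, -0.0], [-0.001, 0.0, -1.0]]
ft_force: [0.6, 0.2, -0.0]
width: 0.0597
gripper_force: 0.0
```

Converted, -6.5 cm is -0.065, -4 cm is -0.04.

Emit:
step_arm --steps '[[[0,0,-0.015],[0,0,0]],[[0,0,-0.04],[0,0,0]],[[0,0,-0.065],[0,0,0]],[[0,0,-0.065],[0,0,0]]]'

```text
time_s: 5.6
position: [0.5981, -0.2166, 0.1555]
orientation: [[-0.913, 0.407, 0.006], [0.407, 0.913, -0.003], [-0.007, -0.0, -1.0]]
ft_force: [0.3, -0.1, 0.1]
width: 0.0599
gripper_force: 0.0
```

```bash
python3 go.py 30 .453 .1097 .15
```

```text
turn [ 0.1  0.4 36. ] t 5.6 p [ 0.5981 -0.2166  0.1555] w 0.0599 gf 0.0 j [-26.  39.  95.   0.  46. -92.]
[0.453, 0.1097, 0.15] [26.55 23.88  0.37]
```

Converted, 26.5 cm is 0.265, 25.2 cm is 0.252, 36 degrees is 0.2.

Emit:
step_arm --steps '[[[0.015,0.014,0],[0,0,0.0167]],[[0.04,0.036,0],[0,0,0.0389]],[[0.067,0.06,0],[0,0,0.0611]],[[0.094,0.085,0],[0,0,0.0833]],[[0.121,0.109,0],[0,0,0.1056]],[[0.148,0.133,0],[0,0,0.1278]],[[0.175,0.157,0],[0,0,0.15]],[[0.202,0.182,0],[0,0,0.1722]],[[0.229,0.206,0],[0,0,0.1889]],[[0.252,0.227,0],[0,0,0.2]],[[0.265,0.239,0],[0,0,0.2]],[[0.265,0.239,0],[0,0,0.2]]]' --fingers 0.8

```text
time_s: 6.6
position: [0.4507, 0.1127, 0.1509]
orientation: [[-0.502, 0.865, -0.001], [0.865, 0.502, 0.0], [0.0, -0.0, -1.0]]
ft_force: [-1.2, -0.1, 0.2]
width: 0.0681
gripper_force: 0.0
```

Emit:
step_arm --steps '[[[0,0,0],[0,0,0]],[[0,0,0],[0,0,0]],[[0,0,0],[0,0,0]]]'

```text
time_s: 6.85
position: [0.4527, 0.1095, 0.1508]
orientation: [[-0.498, 0.867, 0.0], [0.867, 0.498, 0.0], [-0.0, 0.0, -1.0]]
ft_force: [0.2, 0.2, -0.2]
width: 0.0688
gripper_force: 0.0
```

```bash
python3 go.py 30.3 .453 .1097 .0785
```

```text
turn [ 0.   0.  -0.4] t 6.85 p [0.4527 0.1095 0.1508] w 0.0688 gf 0.0 j [  5.  29. 120.   0.  31. -24.]
[0.453, 0.1097, 0.0785] [0.01 0.03 7.23]
```

Converted, 7.2 cm is 0.072, 6.5 cm is 0.065.

Emit:
step_arm --steps '[[[0,0,0.02],[0,0,0]],[[0,0,0.045],[0,0,0]],[[0,0,0.065],[0,0,0]],[[0,0,0.072],[0,0,0]],[[0,0,0.072],[0,0,0]],[[0,0,0.072],[0,0,0]]]'

```text
time_s: 7.35
position: [0.4525, 0.1098, 0.0791]
orientation: [[-0.498, 0.867, -0.0], [0.867, 0.498, 0.0], [0.0, -0.0, -1.0]]
ft_force: [-0.1, 1.2, -0.6]
width: 0.0683
gripper_force: 0.0
```

Emit:
step_arm --steps '[[[0,0,0],[0,0,0]],[[0,0,0],[0,0,0]],[[0,0,0],[0,0,0]],[[0,0,0],[0,0,0]],[[0,0,0],[0,0,0]],[[0,0,0],[0,0,0]],[[0,0,0],[0,0,0]],[[0,0,0],[0,0,0]]]' --fingers 0

```text
time_s: 8.02
position: [0.4525, 0.1103, 0.0801]
orientation: [[-0.499, 0.866, 0.002], [0.866, 0.499, 0.0], [-0.001, 0.002, -1.0]]
ft_force: [-1.3, -2.5, 9.0]
width: 0.039
gripper_force: 60.3
```

Converted, -7 cm is -0.07, -6 cm is -0.06.

Emit:
step_arm --steps '[[[0,0,-0.01],[0,0,0]],[[0,0,-0.035],[0,0,0]],[[0,0,-0.06],[0,0,0]],[[0,0,-0.07],[0,0,0]],[[0,0,-0.07],[0,0,0]],[[0,0,-0.07],[0,0,0]]]'

```text
time_s: 8.52
position: [0.4522, 0.1103, 0.1497]
orientation: [[-0.499, 0.866, 0.002], [0.866, 0.499, 0.0], [-0.001, 0.002, -1.0]]
ft_force: [-0.2, 0.1, -2.6]
width: 0.0387
gripper_force: 61.6
```

```bash
python3 go.py 30 .6214 -.0624 .15; python3 -c "
from station import imaging
import cv2
x,y=250,200
c=imaging.grab_frame('side')['color'][y-100:y+100,x-130:x+130,::-1]; cv2.imwrite('pics/c_side.png',cv2.resize(c,None,fx=3,fy=3))
"
```

```text
turn [ 0.1  0.  -0. ] t 8.5167 p [0.4522 0.1103 0.1497] w 0.0387 gf 61.59323093947023 j [  6.  29. 120.   0.  31. -24.]
[0.6214, -0.0624, 0.15] [-23.42   6.04   0.  ]
```

View pics/c_side.png

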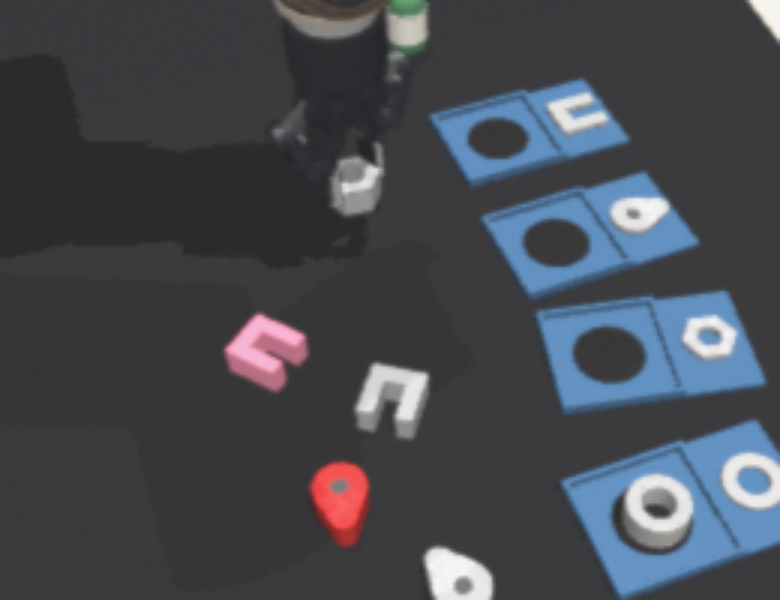

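The picture shows the ring flat in its tray at crop (655,512), over the patch, and the hex gripped level at (355,188).

Converted, -23.4 cm is -0.234, -22 cm is -0.22.

Emit:
step_arm --steps '[[[-0.02,0.005,0],[0,0,0]],[[-0.05,0.013,0],[0,0,0]],[[-0.085,0.022,0],[0,0,0]],[[-0.12,0.031,0],[0,0,0]],[[-0.155,0.04,0],[0,0,0]],[[-0.19,0.049,0],[0,0,0]],[[-0.22,0.057,0],[0,0,0]],[[-0.234,0.06,0],[0,0,0]],[[-0.234,0.06,0],[0,0,0]],[[-0.234,0.06,0],[0,0,0]],[[-0.234,0.06,0],[0,0,0]]]'

```text
time_s: 9.48
position: [0.6201, -0.062, 0.1477]
orientation: [[-0.499, 0.866, -0.002], [0.866, 0.499, 0.001], [0.002, -0.002, -1.0]]
ft_force: [-0.3, 0.4, -1.6]
width: 0.0389
gripper_force: 61.5
```

```bash
python3 go.py 30 .6214 -.0624 .085
```

```text
turn [-0.1 -0.1 -0. ] t 9.4833 p [ 0.6201 -0.062   0.1477] w 0.0389 gf 61.47352338535711 j [-12.  39.  97.   0.  44. -42.]
[0.6214, -0.0624, 0.085] [-0.12  0.1   6.27]
```

Converted, 6.4 cm is 0.064, 6.2 cm is 0.062.

Emit:
step_arm --steps '[[[-0.001,0.001,0.02],[0,0,0]],[[-0.001,0.001,0.043],[0,0,0]],[[-0.001,0.001,0.057],[0,0,0]],[[-0.001,0.001,0.062],[0,0,0]],[[-0.001,0.001,0.064],[0,0,0]],[[-0.001,0.001,0.064],[0,0,0]],[[-0.001,0.001,0.064],[0,0,0]]]'

```text
time_s: 10.07
position: [0.6226, -0.0626, 0.0857]
orientation: [[-0.5, 0.866, 0.001], [0.866, 0.5, -0.0], [-0.001, 0.001, -1.0]]
ft_force: [1.1, -0.2, -2.5]
width: 0.0383
gripper_force: 61.5
```

Emit:
step_arm --steps '[[[0,0,0],[0,0,0]],[[0,0,0],[0,0,0]],[[0,0,0],[0,0,0]],[[0,0,0],[0,0,0]]]' --fingers 0.65

```text
time_s: 10.4
position: [0.6226, -0.0629, 0.0854]
orientation: [[-0.499, 0.867, 0.001], [0.867, 0.499, -0.0], [-0.001, 0.001, -1.0]]
ft_force: [-0.1, 0.3, 0.7]
width: 0.0553
gripper_force: 0.0
```

Emit:
step_arm --steps '[[[0,0,-0.015],[0,0,0]],[[0,0,-0.04],[0,0,0]],[[0,0,-0.065],[0,0,0]],[[0,0,-0.065],[0,0,0]],[[0,0,-0.065],[0,0,0]]]'

```text
time_s: 10.82
position: [0.6228, -0.063, 0.1513]
orientation: [[-0.499, 0.867, 0.003], [0.867, 0.499, -0.001], [-0.002, 0.002, -1.0]]
ft_force: [-0.3, -0.0, -0.2]
width: 0.0555
gripper_force: 0.0
```

```bash
python3 - <<'E'
import numpy as np
a=np.radians(113.5); print(np.array([.4442,-.2304])-.0075*np.array([np.cos(a),np.sin(a)]))
E
python3 go.py 23.5 .4472 -.2373 .15
```

```text
[ 0.44719062 -0.23727795]
turn [0.1 0.1 6.4] t 10.8167 p [ 0.6228 -0.063   0.1513] w 0.0555 gf 0.0 j [-12.  38.  97.   0.  44. -42.]
[0.4472, -0.2373, 0.15] [ -6.34 -23.92   0.09]
```

Converted, -23.9 cm is -0.239, -22 cm is -0.22, 6.4 degrees is 0.0356.

Emit:
step_arm --steps '[[[-0.005,-0.02,0],[0,0,0.0056]],[[-0.013,-0.05,0],[0,0,0.0111]],[[-0.023,-0.085,0],[0,0,0.0167]],[[-0.032,-0.12,0],[0,0,0.0222]],[[-0.041,-0.155,0],[0,0,0.0278]],[[-0.05,-0.19,0],[0,0,0.0333]],[[-0.059,-0.22,0],[0,0,0.0356]],[[-0.063,-0.239,0],[0,0,0.0356]],[[-0.063,-0.239,0],[0,0,0.0356]],[[-0.063,-0.239,0],[0,0,0.0356]],[[-0.063,-0.239,0],[0,0,0.0356]]]' --fingers 0.75

```text
time_s: 11.73
position: [0.447, -0.2365, 0.1494]
orientation: [[-0.399, 0.917, -0.0], [0.917, 0.399, 0.0], [0.001, -0.0, -1.0]]
ft_force: [-0.1, -0.5, -0.6]
width: 0.0637
gripper_force: 0.0
```

```bash
python3 go.py 23.5 .4472 -.2373 .0785
```

```text
turn [-0. -0.  0.] t 11.7333 p [ 0.447  -0.2365  0.1494] w 0.0637 gf 0.0 j [-35.  32. 114.   0.  34. -59.]
[0.4472, -0.2373, 0.0785] [-0.09 -0.01  7.09]
```

Converted, 7.1 cm is 0.071, 6.5 cm is 0.065.

Emit:
step_arm --steps '[[[-0.001,0,0.02],[0,0,0]],[[-0.001,0,0.045],[0,0,0]],[[-0.001,0,0.065],[0,0,0]],[[-0.001,0,0.071],[0,0,0]],[[-0.001,0,0.071],[0,0,0]],[[-0.001,0,0.071],[0,0,0]]]'

```text
time_s: 12.23
position: [0.4476, -0.2372, 0.0791]
orientation: [[-0.4, 0.916, -0.0], [0.916, 0.4, 0.0], [0.0, -0.0, -1.0]]
ft_force: [-0.1, -0.5, -0.2]
width: 0.0645
gripper_force: 0.0
```

Emit:
step_arm --steps '[[[0,0,0],[0,0,0]],[[0,0,0],[0,0,0]],[[0,0,0],[0,0,0]],[[0,0,0],[0,0,0]],[[0,0,0],[0,0,0]],[[0,0,0],[0,0,0]],[[0,0,0],[0,0,0]],[[0,0,0],[0,0,0]]]' --fingers 0

```text
time_s: 12.9
position: [0.4476, -0.2377, 0.0803]
orientation: [[-0.399, 0.917, 0.002], [0.917, 0.399, -0.001], [-0.002, 0.001, -1.0]]
ft_force: [0.8, 2.2, 9.0]
width: 0.0378
gripper_force: 59.2
```

Emit:
step_arm --steps '[[[0,0,-0.01],[0,0,0]],[[0,0,-0.035],[0,0,0]],[[0,0,-0.06],[0,0,0]],[[0,0,-0.07],[0,0,0]],[[0,0,-0.07],[0,0,0]],[[0,0,-0.07],[0,0,0]]]'

```text
time_s: 13.4
position: [0.4471, -0.2377, 0.1492]
orientation: [[-0.399, 0.917, 0.001], [0.917, 0.399, -0.001], [-0.001, 0.001, -1.0]]
ft_force: [-0.8, -0.3, -2.4]
width: 0.0377
gripper_force: 60.9
```

```bash
python3 go.py 23.5 .6247 .0621 .15; python3 -c "
from station import imaging
import cv2
x,y=290,250
c=imaging.grab_frame('side')['color'][y-100:y+100,x-130:x+130,::-1]; cv2.imwrite('pics/d_side.png',cv2.resize(c,None,fx=3,fy=3))
"
```

```text
turn [0.  0.1 0. ] t 13.4 p [ 0.4471 -0.2377  0.1492] w 0.0377 gf 60.86922883987427 j [-35.  32. 114.   0.  34. -59.]
[0.6247, 0.0621, 0.15] [20.39 28.26 -0.08]
```

View pics/d_side.png

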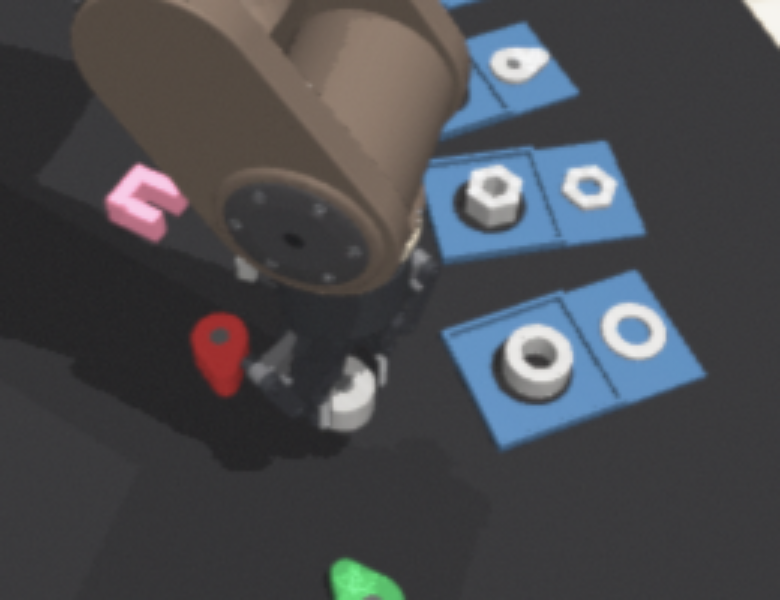

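The hex (crop 493,195) and the ring (537,360) sit flat in their trays, and the cam (348,392) is gripped level.

Converted, 28.3 cm is 0.283, 27.2 cm is 0.272.

Emit:
step_arm --steps '[[[0.012,0.016,0],[0,0,0]],[[0.032,0.044,0],[0,0,0]],[[0.053,0.073,0],[0,0,0]],[[0.074,0.103,0],[0,0,0]],[[0.095,0.132,0],[0,0,0]],[[0.116,0.161,0],[0,0,0]],[[0.137,0.19,0],[0,0,0]],[[0.158,0.219,0],[0,0,0]],[[0.179,0.248,0],[0,0,0]],[[0.196,0.272,0],[0,0,0]],[[0.204,0.283,0],[0,0,0]],[[0.204,0.283,0],[0,0,0]]]'

```text
time_s: 14.45
position: [0.6256, 0.0648, 0.1471]
orientation: [[-0.402, 0.916, -0.001], [0.916, 0.402, 0.0], [0.001, -0.001, -1.0]]
ft_force: [-0.5, -0.4, -2.8]
width: 0.0378
gripper_force: 61.0
```

Emit:
step_arm --steps '[[[0,0,0],[0,0,0]],[[0,0,0],[0,0,0]],[[0,0,0],[0,0,0]]]'

```text
time_s: 14.7
position: [0.6245, 0.0612, 0.1484]
orientation: [[-0.398, 0.917, -0.001], [0.917, 0.398, -0.0], [0.0, -0.001, -1.0]]
ft_force: [0.1, -0.2, -1.5]
width: 0.0381
gripper_force: 61.0
```

```bash
python3 go.py 23.5 .6247 .0621 .085
```

```text
turn [-0.1 -0.  -0. ] t 14.7 p [0.6245 0.0612 0.1484] w 0.0381 gf 60.990149974823 j [ -0.  39.  97.  -0.  45. -24.]
[0.6247, 0.0621, 0.085] [0.07 0.06 6.34]
```

Converted, 6.4 cm is 0.064, 6.2 cm is 0.062.

Emit:
step_arm --steps '[[[0.001,0,0.02],[0,0,0]],[[0.001,0,0.043],[0,0,0]],[[0.001,0,0.057],[0,0,0]],[[0.001,0,0.062],[0,0,0]],[[0.001,0,0.064],[0,0,0]],[[0.001,0,0.064],[0,0,0]],[[0.001,0,0.064],[0,0,0]]]'

```text
time_s: 15.28
position: [0.625, 0.063, 0.0858]
orientation: [[-0.399, 0.917, 0.001], [0.917, 0.399, 0.0], [-0.0, 0.001, -1.0]]
ft_force: [0.3, 0.1, -2.5]
width: 0.038
gripper_force: 61.0
```

Emit:
step_arm --steps '[[[0,0,0],[0,0,0]],[[0,0,0],[0,0,0]],[[0,0,0],[0,0,0]],[[0,0,0],[0,0,0]]]' --fingers 0.65

```text
time_s: 15.62
position: [0.6248, 0.0634, 0.0854]
orientation: [[-0.4, 0.917, 0.001], [0.917, 0.4, 0.0], [-0.0, 0.001, -1.0]]
ft_force: [-0.1, 0.1, -0.3]
width: 0.0553
gripper_force: 0.0
```

Converted, -6.5 cm is -0.065, -4 cm is -0.04.

Emit:
step_arm --steps '[[[0,0,-0.015],[0,0,0]],[[0,0,-0.04],[0,0,0]],[[0,0,-0.065],[0,0,0]],[[0,0,-0.065],[0,0,0]],[[0,0,-0.065],[0,0,0]]]'

```text
time_s: 16.03
position: [0.625, 0.0634, 0.1513]
orientation: [[-0.4, 0.917, 0.003], [0.917, 0.4, 0.0], [-0.001, 0.003, -1.0]]
ft_force: [-0.5, -0.3, -0.6]
width: 0.0554
gripper_force: 0.0
```

```bash
python3 go.py -30.4 .4403 -.0634 .15
```

```text
turn [ 0.2 -0.  54. ] t 16.0333 p [0.625  0.0634 0.1513] w 0.0554 gf 0.0 j [ -0.  38.  97.   0.  45. -24.]
[0.4403, -0.0634, 0.15] [ -4.24 -22.     0.08]
```

Converted, -22 cm is -0.22, -20.5 cm is -0.205, 54 degrees is 0.3.

Emit:
step_arm --steps '[[[-0.004,-0.02,0],[0,0,0.0278]],[[-0.009,-0.045,0],[0,0,0.0611]],[[-0.014,-0.07,0],[0,0,0.0944]],[[-0.019,-0.097,0],[0,0,0.1278]],[[-0.024,-0.125,0],[0,0,0.1611]],[[-0.029,-0.152,0],[0,0,0.1944]],[[-0.035,-0.18,0],[0,0,0.2278]],[[-0.04,-0.205,0],[0,0,0.2611]],[[-0.042,-0.22,0],[0,0,0.2889]],[[-0.042,-0.22,0],[0,0,0.3]],[[-0.042,-0.22,0],[0,0,0.3]],[[-0.042,-0.22,0],[0,0,0.3]]]' --fingers 0.75

```text
time_s: 17.03
position: [0.4398, -0.0632, 0.1495]
orientation: [[0.506, 0.863, -0.0], [0.863, -0.506, 0.0], [-0.0, -0.001, -1.0]]
ft_force: [0.0, 0.2, 0.8]
width: 0.0639
gripper_force: 0.0
```

```bash
python3 go.py -30.4 .4403 -.0634 .0785
```

```text
turn [-0.  0.  0.] t 17.0333 p [ 0.4398 -0.0632  0.1495] w 0.0639 gf 0.0 j [-17.  28. 123.   0.  29.  14.]
[0.4403, -0.0634, 0.0785] [0.   0.06 7.1 ]
```

Emit:
step_arm --steps '[[[0,0.001,0.02],[0,0,0]],[[0,0.001,0.045],[0,0,0]],[[0,0.001,0.065],[0,0,0]],[[0,0.001,0.071],[0,0,0]],[[0,0.001,0.071],[0,0,0]],[[0,0.001,0.071],[0,0,0]]]'

```text
time_s: 17.53
position: [0.4408, -0.0634, 0.079]
orientation: [[0.506, 0.863, -0.001], [0.863, -0.506, 0.0], [-0.0, -0.001, -1.0]]
ft_force: [0.5, -0.3, -0.0]
width: 0.0641
gripper_force: 0.0
```

Emit:
step_arm --steps '[[[0,0,0],[0,0,0]],[[0,0,0],[0,0,0]],[[0,0,0],[0,0,0]],[[0,0,0],[0,0,0]],[[0,0,0],[0,0,0]],[[0,0,0],[0,0,0]],[[0,0,0],[0,0,0]],[[0,0,0],[0,0,0]]]' --fingers 0

```text
time_s: 18.2
position: [0.4409, -0.0636, 0.0801]
orientation: [[0.507, 0.862, 0.002], [0.862, -0.507, -0.0], [0.001, 0.002, -1.0]]
ft_force: [-0.8, 1.6, 7.3]
width: 0.0424
gripper_force: 61.2
```

Converted, -7 cm is -0.07, -6 cm is -0.06.

Emit:
step_arm --steps '[[[0,0,-0.01],[0,0,0]],[[0,0,-0.035],[0,0,0]],[[0,0,-0.06],[0,0,0]],[[0,0,-0.07],[0,0,0]],[[0,0,-0.07],[0,0,0]],[[0,0,-0.07],[0,0,0]]]'

```text
time_s: 18.7
position: [0.4407, -0.0636, 0.1496]
orientation: [[0.507, 0.862, 0.002], [0.862, -0.507, -0.001], [0.001, 0.002, -1.0]]
ft_force: [-0.2, 0.0, -2.5]
width: 0.0428
gripper_force: 62.0
```

```bash
python3 go.py -30.4 .6142 .2164 .15; python3 -c "
from station import imaging
import cv2
x,y=290,200
c=imaging.grab_frame('side')['color'][y-100:y+100,x-130:x+130,::-1]; cv2.imwrite('pics/e_side.png',cv2.resize(c,None,fx=3,fy=3))
"
```

```text
turn [ 0.1 -0.  -0. ] t 18.7 p [ 0.4407 -0.0636  0.1496] w 0.0428 gf 61.950018256902695 j [-17.  28. 123.   0.  29.  14.]
[0.6142, 0.2164, 0.15] [ 3.293e+01  7.700e-01 -1.000e-02]
```

View pics/e_side.png

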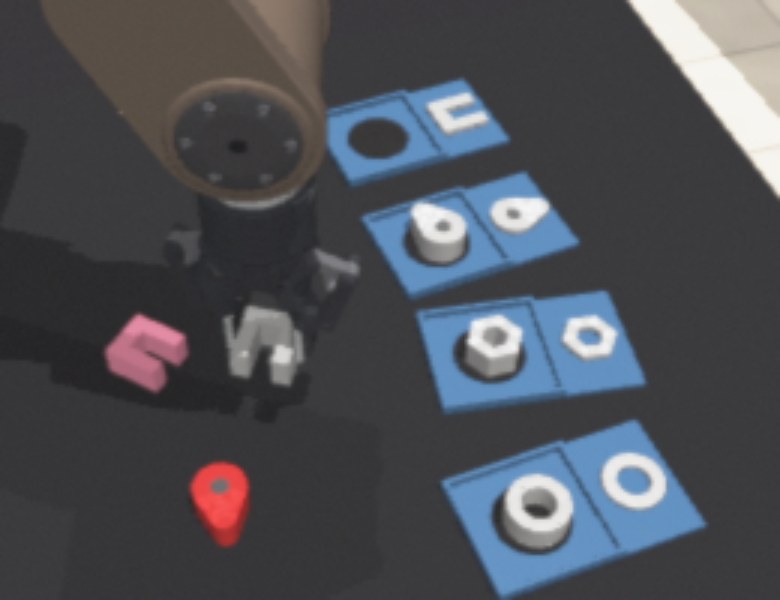

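The cam lies in its tray (crop 438,235) and the fork is held level (268,345). I carry it to the fork tray.

Converted, 32.9 cm is 0.329, 32 cm is 0.32.

Emit:
step_arm --steps '[[[0.02,0,0],[0,0,0]],[[0.05,0.001,0],[0,0,0]],[[0.085,0.002,0],[0,0,0]],[[0.12,0.003,0],[0,0,0]],[[0.155,0.004,0],[0,0,0]],[[0.19,0.005,0],[0,0,0]],[[0.225,0.006,0],[0,0,0]],[[0.26,0.007,0],[0,0,0]],[[0.295,0.008,0],[0,0,0]],[[0.32,0.008,0],[0,0,0]],[[0.329,0.008,0],[0,0,0]],[[0.329,0.008,0],[0,0,0]]]'

```text
time_s: 19.75
position: [0.6143, 0.2175, 0.1471]
orientation: [[0.505, 0.863, -0.002], [0.863, -0.505, -0.0], [-0.001, -0.001, -1.0]]
ft_force: [0.4, 0.1, -2.1]
width: 0.0432
gripper_force: 61.9
```

Emit:
step_arm --steps '[[[0,0,0],[0,0,0]],[[0,0,0],[0,0,0]],[[0,0,0],[0,0,0]]]'

```text
time_s: 20.0
position: [0.6138, 0.2147, 0.1487]
orientation: [[0.508, 0.861, -0.001], [0.861, -0.508, -0.0], [-0.001, -0.001, -1.0]]
ft_force: [0.1, -0.7, -1.3]
width: 0.0427
gripper_force: 61.9
```

```bash
python3 go.py -30.4 .6142 .2164 .085
```

```text
turn [-0.   0.  -0.1] t 20.0 p [0.6138 0.2147 0.1487] w 0.0427 gf 61.89943492412567 j [13. 40. 93. -0. 47. 44.]
[0.6142, 0.2164, 0.085] [ 0.17 -0.05  6.37]
```

Converted, 6.4 cm is 0.064, 6.2 cm is 0.062.

Emit:
step_arm --steps '[[[0.001,0,0.02],[0,0,0]],[[0.001,0,0.043],[0,0,0]],[[0.001,0,0.057],[0,0,0]],[[0.001,0,0.062],[0,0,0]],[[0.001,0,0.064],[0,0,0]],[[0.001,0,0.064],[0,0,0]],[[0.001,0,0.064],[0,0,0]]]'

```text
time_s: 20.58
position: [0.6152, 0.2168, 0.0858]
orientation: [[0.507, 0.862, 0.001], [0.862, -0.507, 0.0], [0.001, 0.001, -1.0]]
ft_force: [0.2, -0.5, -1.5]
width: 0.0427
gripper_force: 61.9
```

Emit:
step_arm --steps '[[[0,0,0],[0,0,0]],[[0,0,0],[0,0,0]],[[0,0,0],[0,0,0]],[[0,0,0],[0,0,0]]]' --fingers 0.68

```text
time_s: 20.92
position: [0.6149, 0.2169, 0.0854]
orientation: [[0.507, 0.862, 0.001], [0.862, -0.507, 0.0], [0.001, 0.001, -1.0]]
ft_force: [0.3, -0.1, 0.1]
width: 0.0581
gripper_force: 0.0
```

Converted, -15 cm is -0.15, -13.5 cm is -0.135.

Emit:
step_arm --steps '[[[0,0,-0.015],[0,0,0]],[[0,0,-0.04],[0,0,0]],[[0,0,-0.07],[0,0,0]],[[0,0,-0.1],[0,0,0]],[[0,0,-0.13],[0,0,0]],[[-0.03,0,-0.15],[0,0,0]],[[-0.065,0,-0.15],[0,0,0]],[[-0.1,0,-0.15],[0,0,0]],[[-0.135,0,-0.15],[0,0,0]],[[-0.15,0,-0.15],[0,0,0]],[[-0.15,0,-0.15],[0,0,0]],[[-0.15,0,-0.15],[0,0,0]]]'

```text
time_s: 21.92
position: [0.5391, 0.0872, 0.2354]
orientation: [[0.508, 0.861, 0.001], [0.861, -0.508, 0.0], [0.001, 0.001, -1.0]]
ft_force: [0.8, 0.5, 0.4]
width: 0.058
gripper_force: 0.0
```

```bash
python3 -c "
from station import imaging
import cv2
c=imaging.grab_frame('side')['color'][80:320,170:440,::-1]; cv2.imwrite('pics/f_side.png',cv2.resize(c,None,fx=2.5,fy=2.5))
"
```

```text
(no output)
```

View pics/f_side.png

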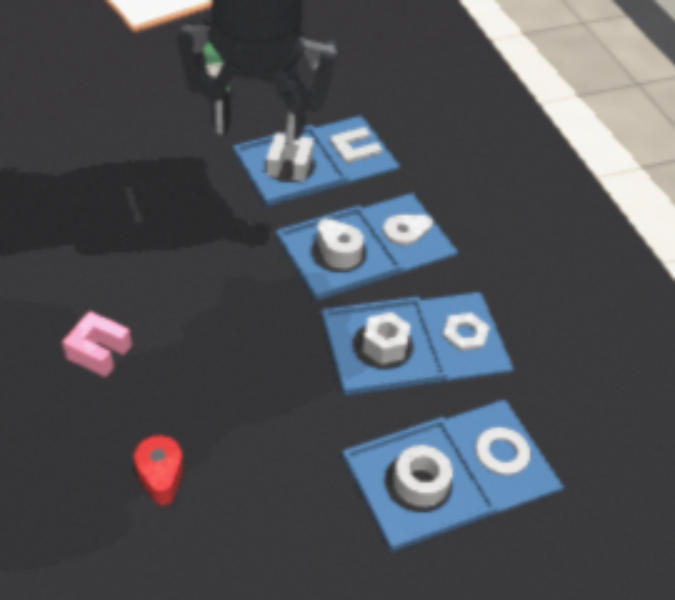

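All four parts lie in their trays: fork (290,155), cam (340,243), hex (387,338), ring (422,475). I run a numeric check before handing in.

```bash
python3 - <<'E'
from h import *
from station import imaging,manip
s=imaging.grab_frame("side")
for n,uv,t in(("fork",(286,142),(.6126,.2164)),("cam",(306,177),(.6202,.0692)),("hex",(325,215),(.6199,-.0623)),("ring",(339,270),(.5949,-.2146))):
    r=fit([(s,uv)],n,.004); print(n,np.round(r,3),"off mm",np.round((np.array(r[:2])-t)*1e3,1))
print(manip.get_state()["time_s"])
E
```

```text
fork [6.13000e-01 2.19000e-01 2.41614e+02 2.31000e-01] off mm [0.1 2.6]
cam [6.22000e-01 7.40000e-02 1.15064e+02 1.81000e-01] off mm [1.4 4.9]
hex [ 6.23000e-01 -6.10000e-02  3.56269e+02  1.85000e-01] off mm [3.3 0.9]
ring [ 0.598 -0.214  0.169  0.185] off mm [3.3 0.5]
22.0167
```

All offsets are within 5 mm, against the 15 mm limit. Handing in.

```bash
python3 -c "
from station import manip
print(manip.job_done())"
```

```text
the job is handed in; nothing more can be done
None
```

I placed the ring, hex, cam and fork in their matching trays and handed the job in at about 22 s; my last camera check had each within about 5 mm of its tray's middle (limit 15 mm), the arm stayed well clear of the oil bottle and caliper, and the hand-in returned no verdict.

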